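Pack out the bead press with spacer strips and hold it down

ROBOT

A 6-joint arm with a two-finger parallel gripper is mounted at the origin on the work surface. World frame = base frame: x ahead of the robot, y to its left, z up, the work surface at z = 0. Lengths are in m, angles in rad, forces in N, time in s.
With the tool pointing down it reaches from about 0.35 to 0.975 m from the base axis. Payload 7.1 kg.
Tool frame: the origin (TCP) lies between the finger pads; the fingertips stand 11 mm ahead of it and the grasp point (between the pads) lies 8 mm behind it (ctrl.tips_ahead is the distance from the TCP to the fingertips, in m); z points along the fingers, y is the line along which they close (so a half turn about z gives the same grasp; the last joint's range is limited). The gripper opens to 88 mm and grips with 3 to 60 N. Pads are 20 mm wide; open, the fingers measure 115 mm over their backs; the gripper's body (75 mm by 178 mm) begins 61 mm behind the grasp point.
Start: joints at [-1.29, 0.423, 1.63, -0, 1.089, -0.019], TCP at [0.185, -0.597, 0.234] pointing down, gripper open.
Joint ranges: [-3, 3], [-0.9, 2.11], [0.09, 2.58], [-1.31, 4.45], [0.11, 2.69], [-2.54, 2.54]. Speed limits (rad/s): [2.39, 2.39, 3.01, 3.14, 3.14, 3.14].

INTERFACE

Orientations are given as [roll, pitch, yaw] about the fixed x, y, z axes, in that order (R = Rz(yaw) Ry(pitch) Rx(roll)).
In Python, from rig import ctrl gives the robot as it stands.
- The arm moves only by the tool play_rows, never from a script. Its argument "deltas" is a list of rows, each a list of 3 entries, a list of its own where there are three numbers: the shift along the tool's x, y, z in mm, then the turn, a rotation vector about the tool's x, y, z in rad, then the gripper command: -1 is shut, 1 is fully open, values between are in proportion. In form: [[[dx, dy, dz], [wx, wy, wz], hand], ...]. A call has 1 to 20 rows; each row shifts and turns the commanded pose from where the row before left it, along the tool's axes as they then stand; what a row does not reach is not made up. A row lasts 1/8 s, in which the tool goes at most 62.5 mm and 10.7 degrees, less where a joint would pass 70% of its speed; a pose out of reach is approached as far as the arm can. A call is refused whole if a number of a shift passes 62.5 or a number of a turn 0.188, either way. A call with a gripper value outside its range is refused whole. The fingers move at their own pace and stop on an object; "newtons" is the grip in N (left out, the last holds). Time passes only in rows, so rows that do not move let the fingers close. It gives the time, the measured TCP pose, the force, the opening and the grip force at its end, in the units of the state.
- ctrl.get_obs(): the state, without advancing time (a new reading comes with each control period).
- ctrl.read_camera(name): name is "side" or "top" or "wrist"; returns the picture (480x640x3 uint8, blue, green, red); there is no depth.
- ctrl.camera_params(name): a dict with "K" (3x3 intrinsics, pixels), "position" and "orientation" of the camera in the world. Camera axes: x right, y down, z forward; pixel columns grow to the right and rows downward; lengths in m; the calibration is good to about 2 mm. A picture is of the moment at which its call begins: read the wrist's pose just before it. camera_params takes no time and is no camera call; for the wrist camera it gives the pose at the moment of the call.
- ctrl.close_job(): hands the job in; it is judged then, once.
Trained networks look in the newest picture that a camera, given by its name, has taken for a name from the list of things; names that differ only in an ending like _2 or _b are one class to them, and where a whole thing is asked for, a point or a joint stands for the part that bears it (a point fixed in the world has none). Each returns a list of dicts, best first, with "p" (0 to 1); they miss things now and then, are a little off and sometimes report something else, mostly with a low value. They report only what shows in the picture. A call takes as long as a camera call. They do not tell look-alikes from the thing itself.
- ctrl.cut_out(camera, query): "mask" (480x640 bool, what is visible of it) and "at" ([column, row] in pixels, amid what is visible of it).
The state is a dict: "time_s": time; "joint_pos": joint angles; "qvel": joint speeds; "tau": joint torques, N m; "position": TCP position; "orientation": TCP orientation; "wrist_force": force on the tool from outside, world axes, zero at the start; "ft_torque": the same for the moment, N m; "grip_width": finger opening in m; "gripper_force": force on a finger pad.
Only numpy, scipy, OpenCV 4.12 (cv2) and the standard library are available. Lean on these libraries where they do the work, as an engineer would, in place of code of your own. Each camera call takes 0.05 s, during which the arm holds its last target. There are 200 camera calls.

TASK

Take up the slack under the little bench press: lay spacer strips one on another, flat and lengthwise, on the narrow bed under the ram, until the ram, pushed down by its knob, bears firmly on the stack before it reaches the end of its own travel, and use no more strips than that takes. Finish holding the knob pressed down with the ram bearing on the stack (do not let go); strips you do not need stay on their rack, and leave the jar and the bowl alone.

Things in the scene. Friction and masses are not known exactly. Their poses are not given: they have to be found in the camera images.
- press: fixed grey press. Origin on the table; +x to its column (x +94 to +136 mm), -x the open side where strips go in. Base 110 mm wide, x -120 to +155, 12 high. Bed: upright bar along x, -110 to +30, 20 mm wide (y), flat top 70 mm up. The column's arm (underside 155-172 mm up, reaching x = +3) guides the ram at x = +25, y = 0. Arm and ram height differ each time: the gap is unknown.
- bed (a point): the point of the bed's top (70 mm above the table, x = -60 mm on the press) over which the middle of each strip should lie, strip along the press's x; within about 10 mm is good. A strip then spans x = -150 to +30 mm, its front end under the ram; gripped at its middle, across its width, it leaves 85 mm from the grip to the ram's axis.
- knob_top (a point): middle of the flat top of the black ram knob (40 mm across, 23 mm high); moves with the ram. Push straight down here. The underside of the ram's round foot (20 mm across) is 141 mm below this point.
- ram (a joint): ram travel in m: 0 = up (a spring returns it: 2 N at top, 4 N at bottom), 0.030 = end of its own travel, where the foot is 2.5 to 14 mm above the bare bed: 1 or 2 strips are needed. On the right stack it stops at 0.021 to 0.030; if it stops less than 1 mm short of 0.030, one strip more is also right.
- rack: fixed wooden rack: board 130 (x) x 210 (y) x 10 mm with three upright ribs along x, 90 mm long, 18 mm wide, 70 mm apart in y, their tops 45 mm above the table, a strip lying on each. Origin under the board's middle.
- strip0: spacer strip, bare aluminium, 180 (x) x 30 (y) x 8 mm (z), about 120 g; origin in the middle of its underside. All three are alike (gripped only by its own edges, the fingers do not foul an equal strip below); starts on the rack's -y rib.
- strip1: spacer strip, bare aluminium, 180 (x) x 30 (y) x 8 mm (z), about 120 g; origin in the middle of its underside. All three are alike (gripped only by its own edges, the fingers do not foul an equal strip below); starts on the rack's middle rib.
- strip2: spacer strip, bare aluminium, 180 (x) x 30 (y) x 8 mm (z), about 120 g; origin in the middle of its underside. All three are alike (gripped only by its own edges, the fingers do not foul an equal strip below); starts on the rack's +y rib.
- jar: glass jar, 60 mm across, 80 mm high; bystander between press and rack, not to be moved. Origin at its underside.
- beadcup: small white bowl, 60 mm across, 35 mm high; bystander between press and rack, not to be moved. Origin at its underside.
Things that resemble listed ones, but are neither listed nor needed, are in the scene too. What is shaped like the strip0 but brown is not meant.

How it is judged:
By the outcome, as a careful person would: the job done as asked, in the order asked, and still so for the second after the job is handed in, while the arm keeps its last pose, push and grip.
It also fails if it takes over 69 s, if anything falls off the work surface, if the arm or the gripper's body presses on something with over 40 N, if the wrist force passes 120 N, or if a joint passes its speed limit or range.

## Working session

There is one attempt and no reset: what is moved stays moved. The work goes in short steps, Python scripts to look and compute and a tool call to move; the robot and the scene stay as the last step left them, time stands still between calls to the robot, and variables do not carry over. Pictures are saved under pics/ and viewed, at most 10 in all, crops included, and the job is handed in when it is done.

Besides the shell and the picture viewer there is one more tool, called after "Request:" as a command line: name --argument value ..., lists and objects as JSON in quotes. play_rows: Moves the arm, as the interface text tells. Its arguments: {"type":"object","properties":{"deltas":{"type":"array"},"newtons":{"type":"number"}},"required":["deltas"]}

```bash
mkdir -p pics; ls
python3 - <<'E'
from rig import ctrl
import cv2, numpy as np
np.set_printoptions(precision=4,suppress=True)
o=ctrl.get_obs(); print(o)
for c in ("top","side"):
    cv2.imwrite(f"pics/{c}0.png",ctrl.read_camera(c)); print(c,ctrl.camera_params(c))
    for q in ("press","bed","knob_top","rack","strip0","jar","beadcup"):
        try:
            for r in ctrl.cut_out(c,q)[:4]: print(q,round(r["p"],2),np.round(r["at"]),r["mask"].sum())
        except Exception as e: print(q,e)
print(ctrl.get_obs()["time_s"], ctrl.tips_ahead)
E
```

```text
pics
{'time_s': 0.0, 'joint_pos': array([-1.29  ,  0.4238,  1.6307,  0.    ,  1.0886, -0.019 ]), 'qvel': array([ 0.0013,  0.0002,  0.0002,  0.0001, -0.0006,  0.0005]), 'tau': array([ -0.0021, -54.4628, -27.3668,   0.064 ,   0.0226,  -0.0001]), 'position': array([ 0.1845, -0.5966,  0.2329]), 'orientation': array([-3.1401, -0.    ,  0.2998]), 'wrist_force': array([ 0.6161, -0.0188, -0.2727]), 'ft_torque': array([ 0.0009, -0.0686, -0.0007]), 'gripper_force': 0.0, 'grip_width': 0.0877540236613921}
top {'K': array([[484.6233,   0.    , 321.145 ],
       [  0.    , 484.6233, 240.006 ],
       [  0.    ,   0.    ,   1.    ]]), 'position': array([0.3975, 0.0086, 1.01  ]), 'orientation': array([-2.9343, -0.0009, -1.5126])}
press 0.87 [432. 276.] 5979
bed 0.75 [432. 274.] 5911
bed 0.4 [467. 239.] 567
knob_top 0.97 [469. 241.] 478
rack 0.69 [245. 258.] 3410
strip0 0.97 [196. 259.] 1405
strip0 0.91 [270. 254.] 1344
strip0 0.89 [268. 163.] 1091
strip0 0.66 [245. 369.] 1380
jar 0.85 [334. 221.] 841
beadcup 0.57 [332. 312.] 679
side {'K': array([[588.0888,   0.    , 316.7065],
       [  0.    , 588.0888, 233.4495],
       [  0.    ,   0.    ,   1.    ]]), 'position': array([0.4507, 0.9549, 0.6672]), 'orientation': array([-2.0679,  0.0128, -3.0433])}
press 0.82 [321. 238.] 4691
bed 0.7 [321. 234.] 4645
knob_top 0.59 [316. 156.] 500
knob_top 0.38 [323. 236.] 4631
rack 0.61 [308. 381.] 4427
strip0 0.78 [306. 341.] 1689
strip0 0.67 [305. 316.] 1390
strip0 0.67 [429. 356.] 1507
strip0 0.59 [302. 370.] 1964
jar 0.73 [275. 279.] 1266
jar 0.22 [306. 339.] 1736
beadcup 0.59 [371. 290.] 557
0.8 0.011
```

View pics/top0.png

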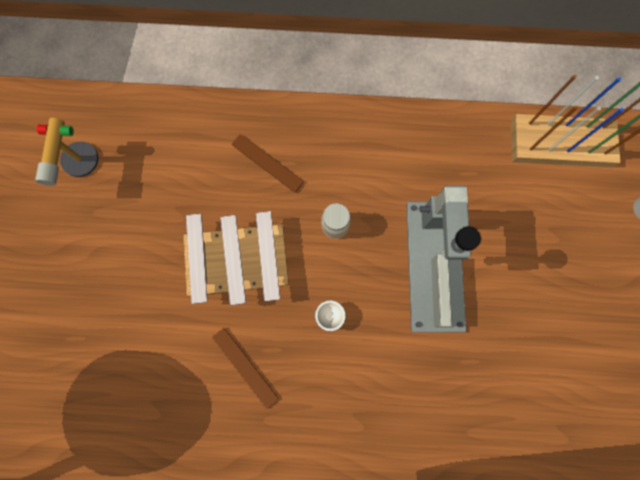

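View pics/side0.png

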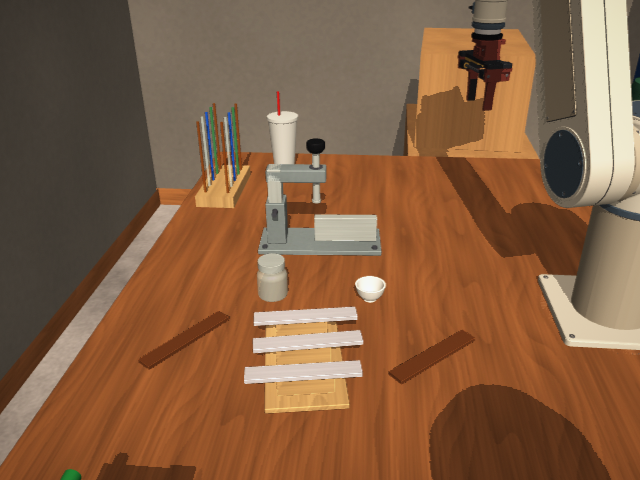

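The top view shows the press at (435,270) with its column toward +x, and the knob at (468,238). The rack is at (240,258) with three aluminium strips. The brown look-alikes are at (268,163) and (245,368), the jar is at (336,220), and the bowl is at (330,315). The side view shows the same layout, with an empty bed. Next I'll work out world positions.

```bash
cat > h.py <<'E'
from rig import ctrl
import cv2, numpy as np
from scipy.spatial.transform import Rotation as R
np.set_printoptions(precision=4,suppress=True)
def cam(c):
    p=ctrl.camera_params(c); return p["K"],np.array(p["position"]),R.from_euler("xyz",p["orientation"]).as_matrix()
def ray(C,uv):
    K,p,M=C; uv=np.atleast_2d(np.asarray(uv,float)); return (np.c_[uv,np.ones(len(uv))]@np.linalg.inv(K).T)@M.T
def plane(C,uv,z):
    d=ray(C,uv); return C[1]+d*((z-C[1][2])/d[:,2])[:,None]
def proj(C,X):
    K,p,M=C; q=(np.atleast_2d(X)-p)@M@K.T; return q[:,:2]/q[:,2:]
def tri(C1,u1,C2,u2):
    d1,d2=ray(C1,u1)[0],ray(C2,u2)[0]
    s=np.linalg.lstsq(np.c_[d1,-d2],C2[1]-C1[1],rcond=None)[0]
    a,b=C1[1]+s[0]*d1,C2[1]+s[1]*d2; return (a+b)/2,np.linalg.norm(a-b)
def rect(C,mask,z):
    ys,xs=np.nonzero(mask); P=plane(C,np.c_[xs,ys],z)[:,:2]
    (cx,cy),(w,h),a=cv2.minAreaRect((P*1000).astype(np.float32))
    if w<h: a+=90; w,h=h,w
    a=(a+90)%180-90
    return np.array([cx,cy,w,h,a])
E
python3 - <<'E'
from h import *
T,S=cam("top"),cam("side")
ctrl.read_camera("top");ctrl.read_camera("side")
for r in ctrl.cut_out("top","strip0"): print("strip top",r["p"],rect(T,r["mask"],.053))
for r in ctrl.cut_out("side","strip0"): print("strip side",r["p"],rect(S,r["mask"],.053))
k=ctrl.cut_out("top","knob_top")[0]; ks=ctrl.cut_out("side","knob_top")[0]
print(k["at"],ks["at"],tri(T,k["at"],S,ks["at"]))
for m in (k,ks):
    ys,xs=np.nonzero(m["mask"]); print(xs.min(),xs.max(),ys.min(),ys.max())
for z in(.22,.24,.25,.26): print(z,plane(T,k["at"],z),plane(S,ks["at"],z))
p=ctrl.cut_out("top","press")[0]
im=cv2.cvtColor(ctrl.read_camera("top"),cv2.COLOR_BGR2GRAY)
# press base corners (approx px from picture)
uv=cv2.cornerSubPix(im,np.float32([[407,203],[412,331],[466,330]]).reshape(-1,1,2),(4,4),(-1,-1),(3,30,.01)).reshape(-1,2)
print(uv,plane(T,uv,.012))
v=ctrl.read_camera("top")
cv2.imwrite("pics/press_crop.png",cv2.resize(v[180:345,395:495],None,fx=3.5,fy=3.5,interpolation=cv2.INTER_CUBIC))
for n in("jar","beadcup"): print(n,plane(T,ctrl.cut_out("top",n)[0]["at"],.06))
E
```

```text
strip top 0.96 [341.6198 149.7582 170.844   30.5106  42.0676]
strip top 0.94 [547.1303 266.5312 179.4746  31.5242  10.0888]
strip top 0.83 [560.4301 125.1915 180.3464  32.8922  10.7748]
strip top 0.81 [755.7791 142.1273 170.3353  30.5144  54.3435]
strip top 0.58 [547.885  192.5904 180.4905  32.774   11.1004]
strip side 0.95 [548.2001 271.2771 181.5406  40.985   10.1337]
strip side 0.7 [751.0001 206.5735 172.4664  38.5618  55.1301]
strip side 0.7 [640.0867   5.5192 173.538   56.5559 -79.2627]
strip side 0.68 [345.8302 215.5602 174.4612  33.4898  42.8108]
strip side 0.58 [548.3202 197.7727 178.5515  38.6077  11.7237]
strip side 0.48 [ 569.6037 -216.6188  276.2537  263.8618  -85.6027]
[469.2, 236.9] [314.0, 153.6] (array([ 0.5815, -0.2297,  0.2164]), np.float64(0.004753625539334785))
455 481 227 251
306 324 138 202
0.22 [[ 0.5831 -0.2287  0.22  ]] [[ 0.5781 -0.219   0.22  ]]
0.24 [[ 0.5784 -0.2227  0.24  ]] [[ 0.5724 -0.1665  0.24  ]]
0.25 [[ 0.5761 -0.2197  0.25  ]] [[ 0.5695 -0.1402  0.25  ]]
0.26 [[ 0.5737 -0.2167  0.26  ]] [[ 0.5667 -0.114   0.26  ]]
[[407. 203.]
 [412. 331.]
 [466. 330.]] [[ 0.6986 -0.1587  0.012 ]
 [ 0.4299 -0.1747  0.012 ]
 [ 0.4383 -0.2838  0.012 ]]
jar [[ 0.6346 -0.005   0.06  ]]
beadcup [[ 0.4451 -0.0084  0.06  ]]
```

View pics/press_crop.png

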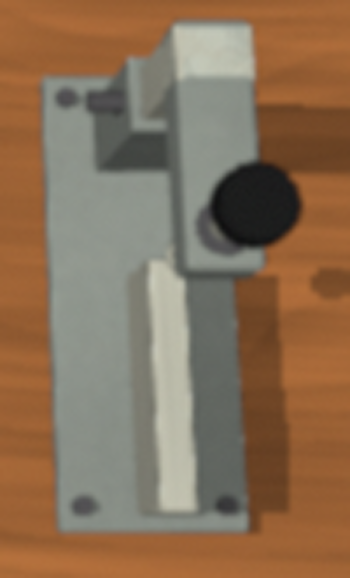

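The crop shows the base corners at about (411.6,332), (466,332) and (407.3,202). The bed's near end is at about (440–451,326.6), and the knob top centre is at about (468,238). Next I'll fit the press pose to these.

Run:
```python
from h import *
from scipy.optimize import least_squares
T,S=cam("top"),cam("side")
im=ctrl.read_camera("side")
cv2.imwrite("pics/side_crop.png",cv2.resize(im[125:265,245:395],None,fx=4,fy=4,interpolation=cv2.INTER_CUBIC))
L=[([-120,55,12],(411.6,332)),([-120,-55,12],(465.9,332)),([155,55,12],(407.3,202)),([-110,10,70],(439.9,326.6)),([-110,-10,70],(451.3,326.6))]
def f(q):
    x,y,a,H=q; c,s=np.cos(a),np.sin(a); M=np.array([[c,-s,0],[s,c,0],[0,0,1]]); t=[x,y,0]
    r=[proj(T,M@(np.array(P)/1000)+t)[0]-uv for P,uv in L]
    r.append(proj(T,M@[.025,0,H]+t)[0]-(468.1,238))
    r.append(np.array([1,2])*(proj(S,M@[.025,0,H]+t)[0]-(316,143)) )
    return np.concatenate(r)
o=least_squares(f,[.56,-.22,.06,.25]); print(o.x,np.degrees(o.x[2])); print(o.fun.reshape(-1,2))
```

```text
[ 0.5501 -0.2219  0.0553  0.2432] 3.1677791302113283
[[-0.116   0.3054]
 [-0.0619  0.4699]
 [-0.3664 -0.4597]
 [ 0.5126 -0.1412]
 [-0.4211 -0.1095]
 [ 0.3733  0.4414]
 [-0.681   0.0181]]
```

View pics/side_crop.png

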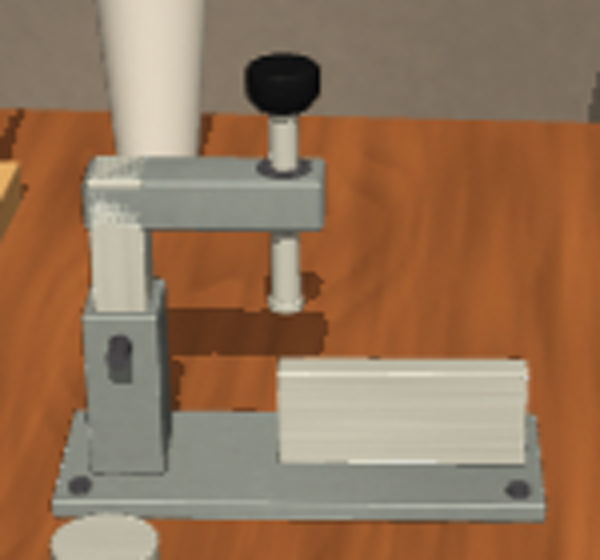

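The side crop shows the knob top ellipse centred near (316,140), so the knob is about 0.25 m high. That gives a gap of roughly 8.5 mm, which is borderline, so I'll measure it by touch with closed fingers.

Request:
play_rows --deltas '[[[0, 0, -26], [0, 0, 0.1225], -1], [[0, 0, -26], [0, 0, 0.1225], -1], [[45.6, -39.3, 0], [0, 0, 0], -1], [[45.6, -39.3, 0], [0, 0, 0], -1], [[45.6, -39.3, 0], [0, 0, 0], -1], [[45.6, -39.3, 0], [0, 0, 0], -1], [[45.6, -39.3, 0], [0, 0, 0], -1], [[45.6, -39.3, 0], [0, 0, 0], -1], [[45.6, -39.3, 0], [0, 0, 0], -1], [[45.6, -39.3, 0], [0, 0, 0], -1], [[45.6, -39.3, 0], [0, 0, 0], -1], [[0, 0, 0], [0, 0, 0], -1]]' --newtons 20

```text
time_s: 2.9
position: [0.5774, -0.2185, 0.2855]
orientation: [-3.141, -0.001, 0.06]
wrist_force: [-0.6, 0.9, -0.5]
grip_width: 0.0006
gripper_force: 0.0
```

Request:
play_rows --deltas '[[[-2.5, 1.9, 15], [0, 0, 0], -1], [[0, 0, 13], [0, 0, 0], -1], [[0, 0, 10], [0, 0, 0], -1], [[0, 0, 7], [0, 0, 0], -1], [[0, 0, 0], [0, 0, 0], -1]]'

```text
time_s: 3.52
position: [0.5721, -0.224, 0.2402]
orientation: [-3.141, 0.001, 0.054]
wrist_force: [-1.0, 0.1, 2.8]
grip_width: 0.0007
gripper_force: 1.2
```

Request:
play_rows --deltas '[[[0, 0, 4], [0, 0, 0], -1], [[0, 0, 2], [0, 0, 0], -1], [[0, 0, 0], [0, 0, 0], -1]]'

```text
time_s: 3.9
position: [0.5729, -0.2236, 0.2348]
orientation: [3.141, -0.001, 0.055]
wrist_force: [-1.9, -1.1, 2.2]
grip_width: 0.0002
gripper_force: 1.4
```

Request:
play_rows --deltas '[[[0, 0, 2], [0, 0, 0], -1], [[0, 0, 2], [0, 0, 0], -1], [[0, 0, 0], [0, 0, 0], -1]]'

```text
time_s: 4.28
position: [0.5729, -0.2236, 0.2306]
orientation: [3.141, -0.001, 0.055]
wrist_force: [-0.4, -2.6, 3.9]
grip_width: 0.0005
gripper_force: 1.5
```

Request:
play_rows --deltas '[[[0, 0, 1], [0, 0, 0], -1], [[0, 0, 1], [0, 0, 0], -1], [[0, 0, 0], [0, 0, 0], -1]]'

```text
time_s: 4.65
position: [0.5729, -0.2236, 0.2287]
orientation: [3.141, -0.001, 0.055]
wrist_force: [0.3, -3.6, 3.0]
grip_width: 0.0005
gripper_force: 1.6
```

Request:
play_rows --deltas '[[[0, 0, 1], [0, 0, 0], -1], [[0, 0, 1], [0, 0, 0], -1], [[0, 0, 0], [0, 0, 0], -1]]'

```text
time_s: 5.03
position: [0.5729, -0.2236, 0.2282]
orientation: [3.141, -0.001, 0.055]
wrist_force: [-3.7, -1.8, 12.7]
grip_width: 0.0004
gripper_force: 6.6
```

Request:
play_rows --deltas '[[[0, 0, 1], [0, 0, 0], -1], [[0, 0, 1], [0, 0, 0], -1], [[0, 0, 0], [0, 0, 0], -1]]'

```text
time_s: 5.4
position: [0.573, -0.2236, 0.2281]
orientation: [3.141, -0.002, 0.055]
wrist_force: [-8.4, 0.2, 25.0]
grip_width: 0.0002
gripper_force: 12.7
```

The end stop is reached at TCP z = 0.2282, so the foot is about 6 mm above the bare bed. One strip should do, and I'll check that against this reference. Next, the nearest strip.

Request:
play_rows --deltas '[[[0, 0, -25], [0, 0, 0], -1], [[0, 0, -30], [0, 0, 0], -1], [[1.1, -58.2, 0], [0, 0, 0], 0.14], [[1.1, -58.2, 0], [0, 0, 0], 0.14], [[1.1, -58.2, 0], [0, 0, 0], 0.14], [[1.1, -58.2, 0], [0, 0, 0], 0.14], [[1.1, -58.2, 0], [0, 0, 0], 0.14], [[1.1, -58.2, 0], [0, 0, 0], 0.14], [[0, 0, 40], [0, 0, -0.133], 0.14], [[0, 0, 40], [0, 0, 0], 0.14], [[0, 0, 0], [0, 0, 0], 0.14], [[0, 0, 0], [0, 0, 0], 0.14]]'

```text
time_s: 6.9
position: [0.5605, 0.1257, 0.2005]
orientation: [-3.141, -0.0, 0.187]
wrist_force: [-0.3, 0.5, 0.4]
grip_width: 0.0499
gripper_force: 0.0
```

Run:
```python
from h import *
o=ctrl.get_obs(); print(o["position"],o["orientation"],o["grip_width"],o["time_s"])
C=cam("wrist"); im=ctrl.read_camera("wrist"); cv2.imwrite("pics/w1.png",im)
for r in ctrl.cut_out("wrist","strip1"): print(r["p"],np.round(r["at"]),rect(C,r["mask"],.053))
```

```text
[0.5605 0.1257 0.2005] [-3.1412 -0.0003  0.1873] 0.04993732915403696 6.9
0.83 [427.   7.] [709.954   92.5201  25.2578  11.6716 -79.2702]
0.64 [231. 195.] [553.8492 194.1672 175.957   32.148   11.6998]
0.63 [287. 461.] [383.0718 156.6148 156.2247  29.1994  43.027 ]
0.62 [337. 210.] [563.5745 125.3839 178.9722  29.918   10.2435]
0.6 [133. 185.] [550.4801 266.0889 179.2671  32.6678  10.0842]
0.36 [270. 195.] [571.9982 175.5668 154.0933 113.0656 -80.379 ]
```

View pics/w1.png

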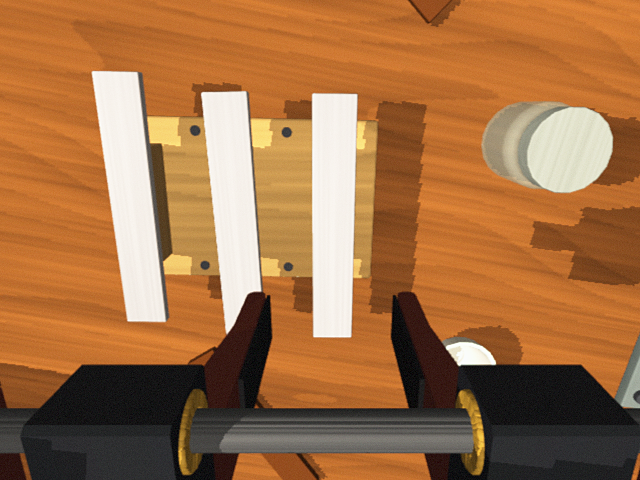

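The wrist view shows the rack's -y strip running from (335,95) to (332,337), aligned between the fingers. Its neighbour is clear of the fingers. Descending and gripping.

Request:
play_rows --deltas '[[[1.5, 0, 55], [0, 0, 0], 0.14], [[0, 0, 50], [0, 0, 0], 0.14], [[0, 0, 30], [0, 0, 0], 0.14], [[0, 0, 13.5], [0, 0, 0], 0.14], [[0, 0, 0], [0, 0, 0], 0.14], [[0, 0, 0], [0, 0, 0], -1], [[0, 0, 0], [0, 0, 0], -1], [[0, 0, 0], [0, 0, 0], -1], [[0, 0, 0], [0, 0, 0], -1]]' --newtons 35

```text
time_s: 8.12
position: [0.5624, 0.1259, 0.0524]
orientation: [3.142, -0.002, 0.188]
wrist_force: [-0.5, -0.9, 7.1]
grip_width: 0.0299
gripper_force: 35.0
```

Request:
play_rows --deltas '[[[0, 0, -15], [0, 0, 0], -1], [[0, 0, -45], [0, 0, 0], -1], [[0, 0, -50], [0, 0, 0], -1], [[0, 0, -40], [0, 0, 0.133], -1], [[-24.5, 49.6, 0], [0, 0, 0], -1], [[-24.5, 49.6, 0], [0, 0, 0], -1], [[-24.5, 49.6, 0], [0, 0, 0], -1], [[-24.5, 49.6, 0], [0, 0, 0], -1], [[-24.5, 49.6, 0], [0, 0, 0], -1], [[-24.5, 49.6, 0], [0, 0, 0], -1], [[-24.5, 49.6, 0], [0, 0, 0], -1], [[0, 0, 0], [0, 0, 0], -1], [[0, 0, 0], [0, 0, 0], -1]]'

```text
time_s: 9.75
position: [0.4092, -0.23, 0.2016]
orientation: [-3.141, -0.0, 0.054]
wrist_force: [0.2, 0.8, -1.1]
grip_width: 0.0298
gripper_force: 35.0
```

Run:
```python
from h import *
o=ctrl.get_obs(); print(o["position"],o["orientation"],o["grip_width"],o["time_s"])
C=cam("wrist"); im=ctrl.read_camera("wrist"); cv2.imwrite("pics/w2.png",im)
def P(x,y,z):
    a=.0553;c,s=np.cos(a),np.sin(a); return np.array([.5501+c*x-s*y,-.2219+s*x+c*y,z])
for q in [(-.12,.055,.012),(-.12,-.055,.012),(.155,.055,.012),(-.11,.01,.07),(-.11,-.01,.07),(.003,.01,.07),(.003,-.01,.07),(.025,0,.2472)]: print(q,proj(C,P(*q)))
for r in ctrl.cut_out("wrist","strip1")[:2]: print(r["p"],np.round(r["at"]),rect(C,r["mask"],o["position"][2]+.001))
```

```text
[ 0.4092 -0.23    0.2016] [-3.1415 -0.0004  0.0538] 0.029764320268434077 9.75
(-0.12, 0.055, 0.012) [[262.5506 189.259 ]]
(-0.12, -0.055, 0.012) [[400.7324 188.9553]]
(0.155, 0.055, 0.012) [[ 239.9039 -261.7272]]
(-0.11, 0.01, 0.07) [[316.7421 190.2591]]
(-0.11, -0.01, 0.07) [[346.9912 190.1926]]
(0.003, 0.01, 0.07) [[314.4256  -1.8477]]
(0.003, -0.01, 0.07) [[348.7701  -1.9117]]
(0.025, 0, 0.2472) [[ 334.0442 -381.0937]]
0.84 [338. 250.] [ 418.0227 -228.5314  163.1067   30.3843    2.749 ]
```

View pics/w2.png

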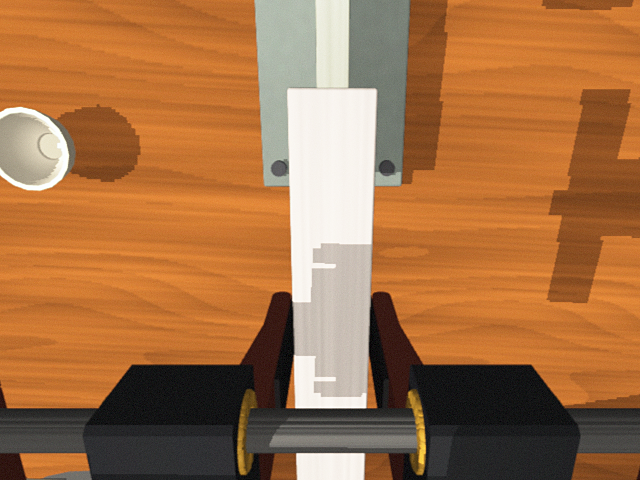

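The wrist view shows the strip pointing straight along the bed. The base corners are at (264,186) and (402,185), within 1–3 px of the prediction. Now I'll lower clear of the foot, then slide in.

Request:
play_rows --deltas '[[[0, 0.7, 45], [0, 0, 0], -1], [[0, 0, 45], [0, 0, 0], -1], [[0, 0, 26.5], [0, 0, 0], -1], [[0, 0, 0], [0, 0, 0], -1], [[30, 0, 0], [0, 0, 0], -1], [[30, 0, 0], [0, 0, 0], -1], [[22.5, 0, 0], [0, 0, 0], -1], [[0, 0, 0], [0, 0, 0], -1], [[0, 0, 4], [0, 0, 0], -1], [[0, 0, 2], [0, 0, 0], -1], [[0, 0, 0], [0, 0, 0], -1]]'

```text
time_s: 11.22
position: [0.4909, -0.2264, 0.0785]
orientation: [-3.141, 0.001, 0.054]
wrist_force: [-0.6, -0.2, -2.0]
grip_width: 0.0293
gripper_force: 35.0
```

Request:
play_rows --deltas '[[[0, 0, 1], [0, 0, 0], -1], [[0, 0, 0], [0, 0, 0], -1]]'

```text
time_s: 11.48
position: [0.4916, -0.2265, 0.0776]
orientation: [-3.141, 0.0, 0.055]
wrist_force: [0.5, -0.0, -0.8]
grip_width: 0.0296
gripper_force: 35.0
```

Request:
play_rows --deltas '[[[0, 0, 0.7], [0, 0, 0], -1], [[0, 0, 0], [0, 0, 0], -1]]'

```text
time_s: 11.72
position: [0.4917, -0.2265, 0.0774]
orientation: [3.141, 0.0, 0.055]
wrist_force: [-2.5, 0.1, 4.5]
grip_width: 0.0296
gripper_force: 35.0
```

Request:
play_rows --deltas '[[[0, 0, 0], [0, 0, 0], 0.1], [[0, 0, 0], [0, 0, 0], 0.1], [[0, 0, 0], [0, 0, 0], 0.1], [[-10, 0, -30], [0, 0, 0], 0.1], [[-20, 0, -50], [0, 0, 0], 0.1], [[-20, 0, -60], [0, 0, 0], 0.1], [[0, 0, -60], [0, 0, 0], -1], [[0, 0, 0], [0, 0, 0], -1]]'

```text
time_s: 12.72
position: [0.4444, -0.2306, 0.2812]
orientation: [3.136, -0.008, 0.054]
wrist_force: [-0.4, 0.1, -0.4]
grip_width: 0.032
gripper_force: 0.0
```

Run:
```python
from h import *
o=ctrl.get_obs(); print(o["position"],o["orientation"],o["grip_width"],o["time_s"])
a=ctrl.read_camera("side")[100:300,230:430]; b=ctrl.read_camera("wrist")
cv2.imwrite("pics/w3.png",np.hstack([cv2.resize(a,(400,400),interpolation=cv2.INTER_CUBIC),cv2.resize(b,(400,300))[:,:].copy() if 0 else cv2.copyMakeBorder(cv2.resize(b,(400,300)),0,100,0,0,0)]))
C=cam("wrist")
for r in ctrl.cut_out("wrist","strip1")[:2]: print(r["p"],np.round(r["at"]),rect(C,r["mask"],.078))
```

```text
[ 0.4444 -0.2306  0.2812] [ 3.1364 -0.0085  0.0545] 0.03198275401866921 12.725
0.7 [330. 154.] [ 482.2003 -225.4366  160.8439   29.7404    2.8653]
0.57 [ 14. 317.] [331.821   54.7372  39.6767  29.9578  42.5573]
```

View pics/w3.png

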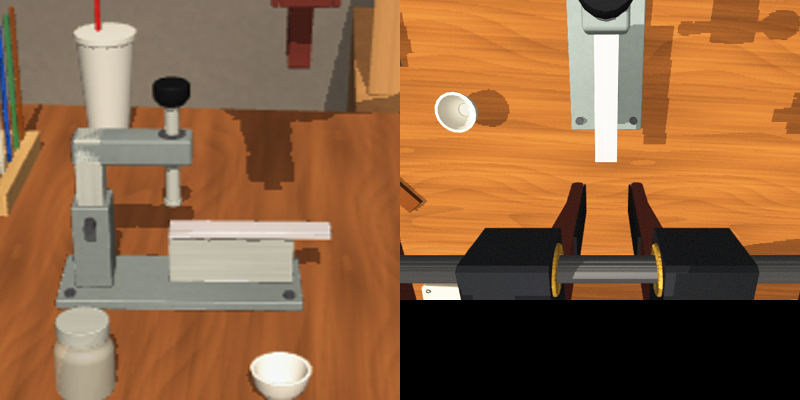

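The picture shows the strip flat on the bed, with its front end flush at the ram side and clear beneath the foot. Now to press the knob.

Request:
play_rows --deltas '[[[44, -0.6, 0], [0, 0, 0], -1], [[44, -0.6, 0], [0, 0, 0], -1], [[44, -0.6, 0], [0, 0, 0], -1], [[0, 0, 0], [0, 0, 0], -1], [[0, 0, 15], [0, 0, 0], -1], [[0, 0, 15], [0, 0, 0], -1], [[0, 0, 10], [0, 0, 0], -1], [[0, 0, 5], [0, 0, 0], -1], [[0, 0, 2], [0, 0, 0], -1], [[0, 0, 0], [0, 0, 0], -1]]' --newtons 20

```text
time_s: 14.12
position: [0.5728, -0.22, 0.2303]
orientation: [-3.141, 0.001, 0.055]
wrist_force: [-5.4, 3.2, 11.1]
grip_width: 0.0002
gripper_force: 5.4
```

Request:
play_rows --deltas '[[[0, 0, 2], [0, 0, 0], -1], [[0, 0, 1], [0, 0, 0], -1], [[0, 0, 0], [0, 0, 0], -1]]'

```text
time_s: 14.5
position: [0.5729, -0.22, 0.2301]
orientation: [3.142, 0.0, 0.055]
wrist_force: [-11.8, 5.4, 28.3]
grip_width: -0.0
gripper_force: 14.7
```

The ram stops at 0.2301, against 0.2282 with the bed bare. It is bearing on one strip, 1.9 mm short of end travel. I'll relax the sideways load and check the hold.

Request:
play_rows --deltas '[[[-1.2, -0.6, 0.2], [0, 0, 0], -1], [[-1.2, -0.6, 0], [0, 0, 0], -1], [[0, 0, 0], [0, 0, 0], -1], [[0, 0, 0], [0, 0, 0], -1], [[0, 0, 0], [0, 0, 0], -1], [[0, 0, 0], [0, 0, 0], -1]]'

```text
time_s: 15.25
position: [0.5726, -0.2199, 0.2302]
orientation: [3.139, -0.005, 0.055]
wrist_force: [-4.6, 1.2, 24.7]
grip_width: 0.0004
gripper_force: 11.9
```

Run:
```python
from h import *
cv2.imwrite("pics/f.png",cv2.resize(ctrl.read_camera("side")[80:300,200:450],(750,600),interpolation=cv2.INTER_CUBIC))
o=ctrl.get_obs(); print(o["position"],o["wrist_force"],o["time_s"])
```

```text
[ 0.5726 -0.2199  0.2301] [-4.4282  2.2595 23.7585] 15.3
```

View pics/f.png

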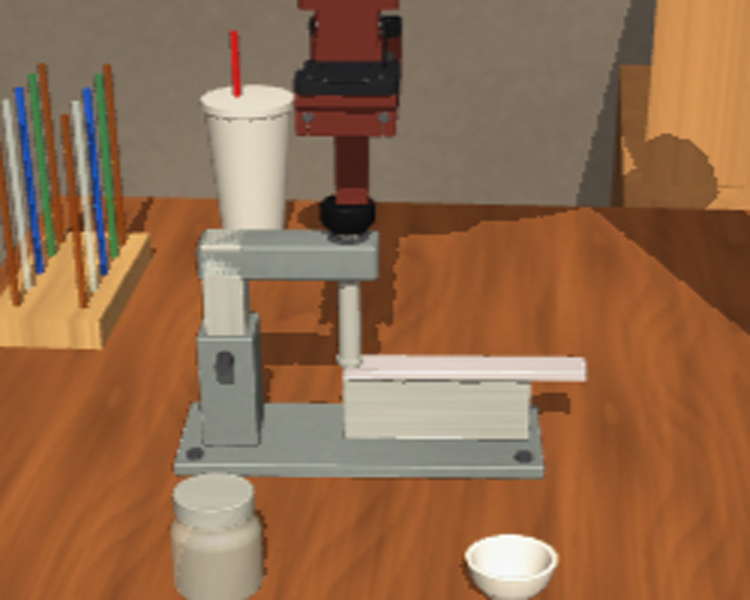

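The side view shows the foot resting on the front end of the strip, which lies flat, with the knob held at about 24 N. The jar and bowl have not moved.

```bash
python3 -c "
from rig import ctrl
print(ctrl.close_job())"
```

```text
the job is handed in; nothing more can be done
None
```

The job is handed in: one strip lies flat on the bed, and the knob is held down at about 24 N with the ram bearing on the strip about 1.9 mm before its end of travel; the other two strips stayed on the rack, and the jar and bowl were left alone.

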